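# Snap in the cap and click-test a guard's roller lever switch

## Task

Finish fitting the guard interlock unit with the free-standing hand pusher: press the unit's round cap straight down until it snaps in flush, then lean the pusher in under the clear guard and press the roller of the lever switch just until it clicks, hold it clicked for a second without pushing on into overtravel, and let it spring back. Afterwards stand the pusher upright on the bench beside the unit again. Touch cap and lever only with the pusher, and leave the beaker, the timer and the bottle where they are.

Things in the scene. Friction and masses are not known exactly. Their poses are not given: they have to be found in the camera images.
- unit: Fixed interlock unit: aluminium base plate 250 x 130 x 12 mm (x, y, z). Origin: centre of the plate's underside, on the bench; x points from its open front to the grey back wall (wall x +112 to +120 mm, 158 mm high), roughly away from the robot; z up. A grey collar with the round cap stands at the front (x -80 mm), open above; the switch stands before the back wall under a clear flat guard.
- cap_top (a point): Centre of the cap's flat top: black cap, 40 mm in diameter, in a grey square collar 66 x 66 mm whose top is 44 mm above the bench. At the start the cap stands 10 mm proud (top 54 mm above the bench); seated, its top is flush with the collar.
- cap (a joint): Cap travel downward, m: 0 standing proud, 0.010 snapped in flush on a solid stop. The push needed rises to about 9 N near 3 mm, then falls; past about 7 mm the cap pulls itself in and stays. Let go earlier it may not go in.
- roller_nominal (a point): Fixed point, unit (+35, 0, +55) mm: middle of the switch's roller axis at mid setting. The switch sits in vertical slots: the true roller is 0 to 6 mm above or below this point, not shown by it; feel for it. White roller, 20 mm diameter, 18 mm wide, axis along unit y, at the lower front end of a steel lever. Pressed along unit (sin 35deg, 0, -cos 35deg): toward the wall and down, 35 degrees from vertical.
- lever (a joint): Lever angle, rad: 0 free, grows as pressed; 0.1 is 5 mm at the roller; hinge behind and above the roller. The push starts at about 1 N, rises to 7 to 9 N at 0.08, then drops: the click, made from 0.12 on. Least push, 3 to 4 N, near 0.19, then it rises again (5 to 7 N at 0.24). Beyond 0.24 is overtravel, solid stop at 0.30. Springs back when let go.
- pusher: Loose hand pusher, about 0.2 kg, 160 mm long, standing on its round flat steel foot (34 mm diameter, 12 mm thick), which is also its pressing face. A 14 mm round shaft above the foot, then from 90 to 160 mm above the foot's face a square black grip 20 x 20 mm. Origin: centre of the foot's face; z along the pusher to the grip's end, x and y normal to the grip's flats.
- beaker: Small empty glass beaker, 46 mm in diameter, 58 mm high, bystander; origin at the centre of its underside.
- timer: White bench timer, 60 x 62 x 29 mm, bystander; origin at the centre of its underside.
- bottle_clear: Clear reagent bottle with a screw cap, 58 mm in diameter, 115 mm high, bystander; origin at the centre of its underside.
- guard_lip (a point): Middle of the front lower edge of the clear guard's aluminium lip, unit (0, 0, +158) mm. Lip and sheet run along unit y from -52 to +52 mm; lip 8 mm high, sheet 5 mm thick, reaching back to the wall at x +112 mm. A side panel hangs 30 mm down at y +47 to +52 mm, x +15 to +115 mm. The guard stops an upright pusher; leaning 30 to 45 degrees, grip end toward the open front, it passes the lip.
Not all that is in view belongs to the job. Leave any yellow look-alike of the pusher alone.

How it is judged (in metres and radians):
On the way, in this order (a step that is already met when the one before it is completed fails the run):
1. the cap is snapped in flush (value of joint cap above 0.0085 m), for 0.2 s.
2. the switch is held clicked, short of overtravel (value of joint lever between 0.12 and 0.24 rad), for 0.7 s.
At the end, for the whole second after the job is handed in: The cap is in by at least 8.5 of its 10 mm, the lever is back at its free position (below 0.03 rad), and the pusher stands released and at rest on its foot on the bench (upright within 5 degrees, foot within 6 mm of the bench, so not on the unit) (value of joint cap above 0.0085 m and value of joint lever below 0.03 rad and angle between pusher's own z axis and vertical below 0.09 rad and height (world z) of pusher below 0.006 m and linear speed of pusher below 0.02 m/s); the robot touches nothing.
It fails at once if the switch is pushed into overtravel (lever beyond 0.24 rad) (value of joint lever above 0.24 rad).
It fails at once if the gripper or arm pushes the cap or the lever itself (contact force between any of the arm, the fingers and cap above 1 N or contact force between any of the arm, the fingers and lever above 1 N).
It fails at once if the beaker, the timer or the bottle is moved by more than 3 cm (distance of any of beaker, timer, bottle_clear from where it was at the start of the episode above 0.03 m).
It also fails if it takes over 67 s, if anything falls off the work surface, if the arm or the gripper's body presses on something with over 40 N, if the wrist force passes 120 N, or if a joint passes its speed limit or range.

## Robot

A 6-joint arm with a two-finger parallel gripper is mounted at the origin on a cart in front of the work surface, level with it; the furniture and walls round the work are solid. World frame = base frame: x ahead of the robot, y to its left, z up, the work surface at z = 0. Lengths are in mm, angles in degrees, forces in N, time in s.
With the tool pointing down it reaches from about 300 to 850 mm from the base axis. Payload 4.2 kg.
Tool frame: the origin (TCP) lies midway between the tips of the shut fingers; the grasp point (between the pads) lies 19 mm behind it; y points along the fingers, z is the direction in which the jaws open and shut, and the axes are right-handed (so a half turn about y gives the same grasp; the last joint's range is limited). The gripper opens to 91 mm and grips with 3 to 60 N. Pads are 32 mm wide; open, the fingers measure 118 mm over their backs; the gripper's body (76 mm by 178 mm) begins 60 mm behind the grasp point.
Start: joints at [64.916, 18.312, 89.639, -0, 72.044, -1.146], TCP at [233.312, 525.559, 186.176] pointing down, gripper open.
Joint ranges: [-177.97, 177.97], [-48.28, 115.42], [12.27, 149.76], [-77.06, 257.06], [2.81, 150.46], [-146.56, 146.56]. Speed limits (degrees/s): [147.25, 147.25, 180, 180, 180, 180].

## Interface

Orientations are given as [roll, pitch, yaw] about the fixed x, y, z axes, in that order (R = Rz(yaw) Ry(pitch) Rx(roll)).
In Python, from workcell import env gives the robot as it stands.
- The arm moves only by the shell command python3 -m handwheel 'ROWS' [FORCE]. ROWS is JSON, a list of rows, each a list of 3 entries, a list of its own where there are three numbers: the opening, from 0 (shut) to 1 (fully open), then the shift along the tool's x, y, z in mm, then the turn, a rotation vector about the tool's x, y, z in degrees. A call has exactly 10 rows; each row shifts and turns the commanded pose from where the row before left it, along the tool's axes as they then stand; what a row does not reach is not made up. A row lasts 1/12 s, in which the tool goes at most 41.7 mm and 7.16 degrees, less where a joint would pass 70% of its speed; a pose out of reach is approached as far as the arm can. A call is refused whole if a number of a shift passes 41.7 or a number of a turn 7.16, either way. A call with a gripper value outside its range is refused whole. The fingers move at their own pace and stop on an object; FORCE is the grip in N (left out, the last holds). Time passes only in rows, so rows that do not move let the fingers close, or fill a call up. It gives the time, the measured TCP pose, the force and the opening at its end, in the units of the state.
- env.state(): the state, without advancing time (a new reading comes with each control period).
- env.grab_frame(name): name is "scene" or "top" or "wrist"; returns the picture (400x640x3 uint8, red, green, blue); there is no depth.
- env.camera_info(name): a dict with "fx", "fy", "cx", "cy" (pixels), "camera_from_world" (4x4, takes a point from world to camera coordinates); the wrist camera has in their place "mount" (4x4, takes a point from camera to tool coordinates, whose origin is the TCP and whose axes are the tool frame's). Camera axes: x right, y down, z forward; pixel columns grow to the right and rows downward; lengths in mm; the calibration is good to about 2 mm. A picture is of the moment at which its call begins: read the wrist's pose just before it. camera_info takes no time and is no camera call.
- env.job_done(): hands the job in, once; it reports no verdict.
Trained networks look in the newest picture that a camera, given by its name, has taken for a name from the list of things; names that differ only in an ending like _2 or _b are one class to them, and where a whole thing is asked for, a point or a joint stands for the part that bears it (a point fixed in the world has none). Each returns a list of dicts, best first, with "p" (0 to 1); they miss things now and then, are a little off and sometimes report something else, mostly with a low value. They report only what shows in the picture. A call takes as long as a camera call. They do not tell look-alikes from the thing itself.
- env.masks_of(camera, label): "region" (400x640 bool, what is visible of it) and "location" ([column, row] in pixels, amid what is visible of it).
The state is a dict: "time_s": time; "qpos": joint angles; "qvel": joint speeds; "effort": joint torques, N m; "ee_pos": TCP position; "ee_rot": TCP orientation; "force": force on the tool from outside, world axes, zero at the start; "torque": the same for the moment, N m; "gripper_width": finger opening in mm.
Only numpy, scipy, OpenCV 4.12 (cv2) and the standard library are available. Lean on these libraries where they do the work, as an engineer would, in place of code of your own. Each camera call takes 0.05 s, during which the arm holds its last target.

## Working session

There is one attempt and no reset: what is moved stays moved. The work goes in short steps, Python scripts to look and compute and a shell command to move; the robot and the scene stay as the last step left them, time stands still between calls to the robot, and variables do not carry over. Pictures are saved under pics/ and viewed, and the job is handed in when it is done.

```bash
mkdir -p pics; ls
python3 - <<'E'
from workcell import env
import cv2,json
print(env.state())
for n in("scene","top","wrist"):
    im=env.grab_frame(n); cv2.imwrite(f"pics/{n}0.png",im[:,:,::-1])
    c=env.camera_info(n); print(n,{k:(v.tolist() if hasattr(v,'tolist') else v) for k,v in c.items()})
E
```

```text
pics
{'time_s': 0.0, 'qpos': array([ 6.49154640e+01,  1.83514609e+01,  8.97083759e+01,  1.58973188e-03,
        7.20450046e+01, -1.14636931e+00]), 'qvel': array([ 0.08017668, -0.03822518, -0.06265934,  0.12606705, -0.03782699,
       -0.04022902]), 'effort': array([-1.53909859e-03, -4.12456298e+01, -2.31971580e+01,  7.25950976e-02,
        4.58568195e-02, -1.57621894e-04]), 'ee_pos': array([233.05490295, 525.0168496 , 185.30880831]), 'ee_rot': array([-9.01047902e+01,  3.60862654e-03, -2.39386615e+01]), 'force': array([-0.38249233,  0.46928764, -0.23932231]), 'torque': array([-0.03569042,  0.02069606, -0.00517333]), 'gripper_width': 91.18404472050456}
scene {'fx': 437.436058530913, 'fy': 437.436058530913, 'cx': 318.76616675191224, 'cy': 198.58091890485008, 'camera_from_world': [[0.5077739442539886, -0.861471695079817, 0.0056692250840639025, -277.31007906372804], [-0.48836703880530535, -0.29326500712339826, -0.8218839766082866, 334.53635090933716], [0.7096923678223434, 0.4145626058549176, -0.5696267101194391, 900.5218249014947], [0.0, 0.0, 0.0, 1.0]]}
top {'fx': 377.97401982635495, 'fy': 377.97401982635495, 'cx': 318.08658462336825, 'cy': 204.4644136333478, 'camera_from_world': [[0.015521090882838744, -0.9994223040927324, 0.030234976761697067, -73.04910167431397], [-0.9954641683715577, -0.018284101880472, -0.09336370336885426, 510.44024688997484], [0.09386258693499534, -0.028648729472669773, -0.9951728820026559, 1068.9324646914124], [0.0, 0.0, 0.0, 1.0]]}
wrist {'fx': 358.21722606995957, 'fy': 358.21722606995957, 'cx': 321.4413619415815, 'cy': 195.99725954670137, 'mount': [[-0.0009404485843456517, 0.9597343267254291, 0.2809077031007635, -79.5164308264868], [9.741212130535291e-05, -0.28090773806917513, 0.9597347723218833, -198.84798589249095], [0.9999995530335694, 0.0009299450232275177, 0.0001706895279430251, -0.8052839981746995], [0.0, 0.0, 0.0, 1.0]]}
```

View pics/scene0.png

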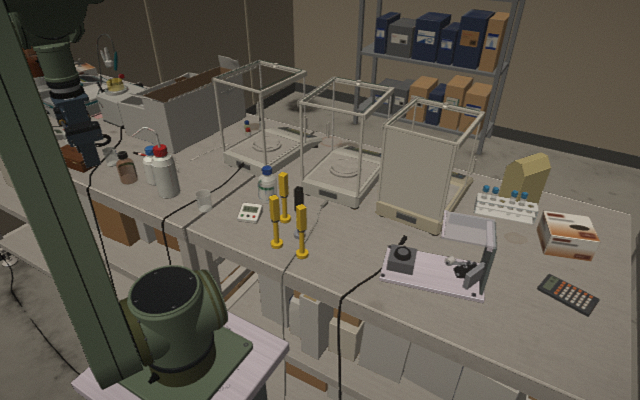

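View pics/top0.png

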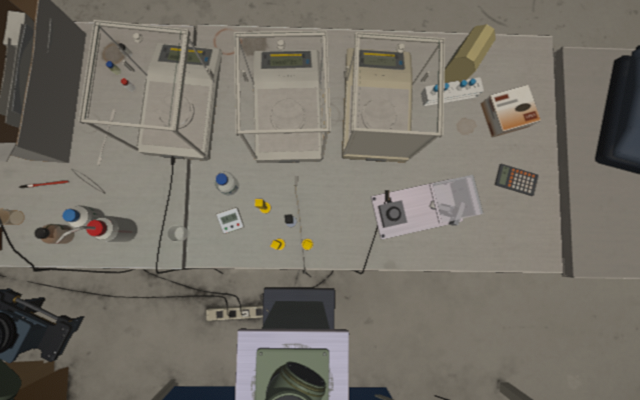

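View pics/wrist0.png

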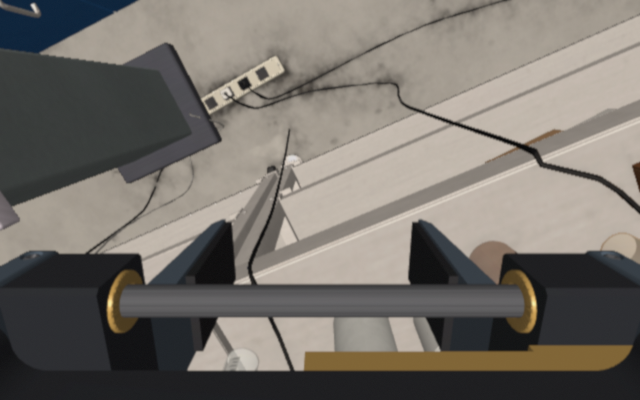

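Run:
```python
from workcell import env
for n in("scene","top"):
  for l in ("unit","cap_top","pusher","lever","guard_lip","roller_nominal","beaker","timer","bottle_clear"):
    try:
      for r in env.masks_of(n,l)[:3]: print(n,l,round(r["p"],2),r["location"],r["region"].sum())
    except Exception as e: print(n,l,e)
```

```text
scene unit 0.63 [442.7, 265.5] 5027
scene cap_top 0.64 [402.1, 252.6] 204
scene cap_top 0.55 [441.9, 262.9] 5136
scene pusher 0.95 [275.1, 218.2] 410
scene pusher 0.93 [284.1, 193.5] 365
scene pusher 0.64 [302.1, 230.4] 408
scene lever 0.48 [451.1, 264.1] 101
scene guard_lip 0.8 [441.8, 262.5] 5145
scene guard_lip 0.17 [402.7, 253.7] 187
scene roller_nominal 0.93 [448.4, 262.6] 5249
scene beaker 0.51 [203.9, 202.2] 304
scene timer 0.73 [251.0, 212.8] 404
scene timer 0.6 [266.0, 188.5] 528
scene bottle_clear 0.74 [400.4, 253.8] 201
scene bottle_clear 0.63 [268.1, 189.0] 553
top unit 0.85 [424.2, 207.0] 4351
top unit 0.47 [229.5, 182.2] 450
top cap_top 0.67 [392.4, 214.3] 141
top pusher 0.55 [291.5, 220.6] 129
top pusher 0.55 [262.2, 205.7] 148
top pusher 0.47 [277.1, 245.6] 128
top guard_lip 0.85 [424.1, 206.6] 4403
top roller_nominal 0.66 [427.5, 204.1] 4384
top beaker 0.84 [177.2, 233.5] 308
top bottle_clear 0.68 [226.1, 183.3] 486
```

```bash
cat > h.py <<'E'
import numpy as np,cv2
from workcell import env
from scipy.spatial.transform import Rotation as R
def pose():
    s=env.state(); return np.array(s["ee_pos"]),R.from_euler("xyz",s["ee_rot"],degrees=True).as_matrix()
def cam(n,P=None):
    c=env.camera_info(n); K=np.array([[c["fx"],0,c["cx"]],[0,c["fy"],c["cy"]],[0,0,1]])
    if n=="wrist":
        p,r=P or pose(); T=np.eye(4);T[:3,:3]=r;T[:3,3]=p; return K,np.linalg.inv(T@np.array(c["mount"]))
    return K,np.array(c["camera_from_world"])
def proj(n,X,P=None):
    K,T=cam(n,P); X=np.atleast_2d(X); q=(K@(T[:3,:3]@X.T+T[:3,3:])).T; return q[:,:2]/q[:,2:]
def ray(n,px,z,P=None):
    K,T=cam(n,P); d=T[:3,:3].T@np.linalg.inv(K)@np.array([px[0],px[1],1.]); o=-T[:3,:3].T@T[:3,3]
    return o+d*(z-o[2])/d[2]
def crop(src,dst,x0,y0,x1,y1,s):
    im=cv2.imread(src)[y0:y1,x0:x1]; cv2.imwrite(dst,cv2.resize(im,None,fx=s,fy=s,interpolation=cv2.INTER_CUBIC))
E
python3 - <<'E'
from h import *
crop("pics/scene0.png","pics/sc_p.png",190,150,350,270,5)
crop("pics/scene0.png","pics/sc_u.png",370,200,510,305,5)
crop("pics/top0.png","pics/tp_u.png",360,165,490,245,6)
crop("pics/top0.png","pics/tp_p.png",200,165,330,260,6)
print("grip top",ray("top",(289,218),160)); 
for p in((262,206),(277,245),(307,244)):print(ray("top",p,160))
print("cap",ray("top",(392.4,214.3),54),ray("scene",(402.1,252.6),50))
E
```

```text
grip top [463.2563712   12.31021131 160.        ]
[492.38059182  80.97993198 160.        ]
[395.13639866  40.73657538 160.        ]
[398.76514529 -34.23228704 160.        ]
cap [ 484.80425891 -274.13790219   54.        ] [ 488.53782632 -277.6744794    50.        ]
```

View pics/sc_p.png

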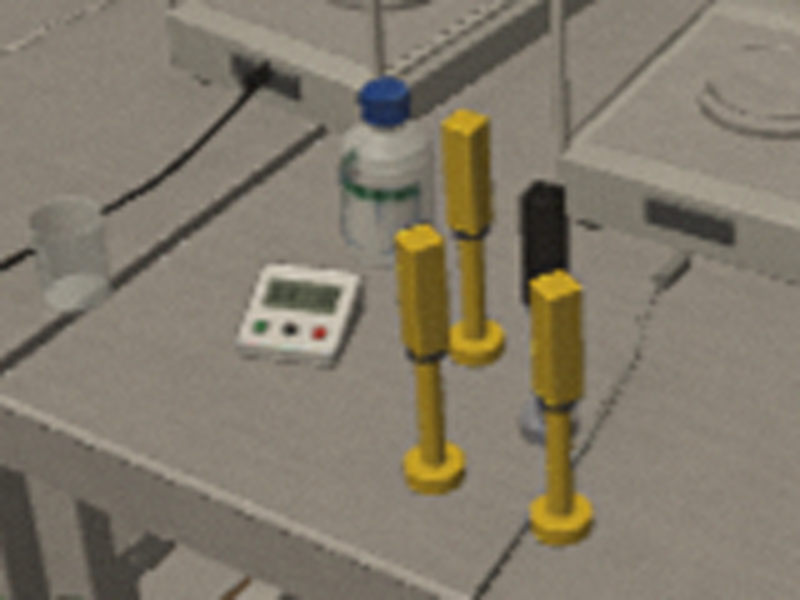

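View pics/sc_u.png

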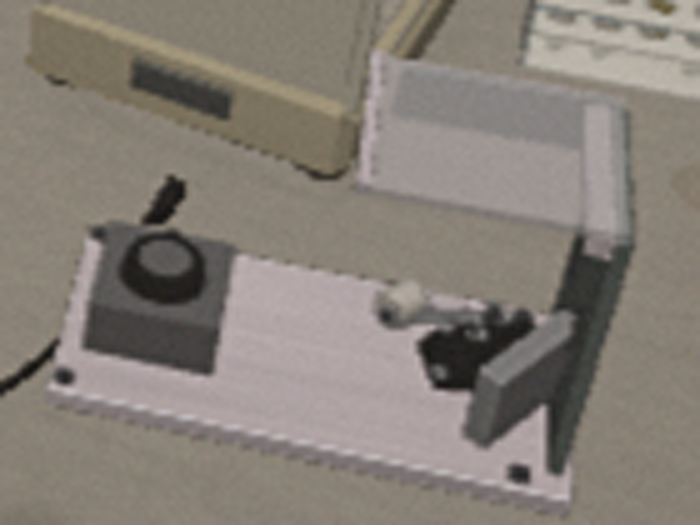

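View pics/tp_u.png

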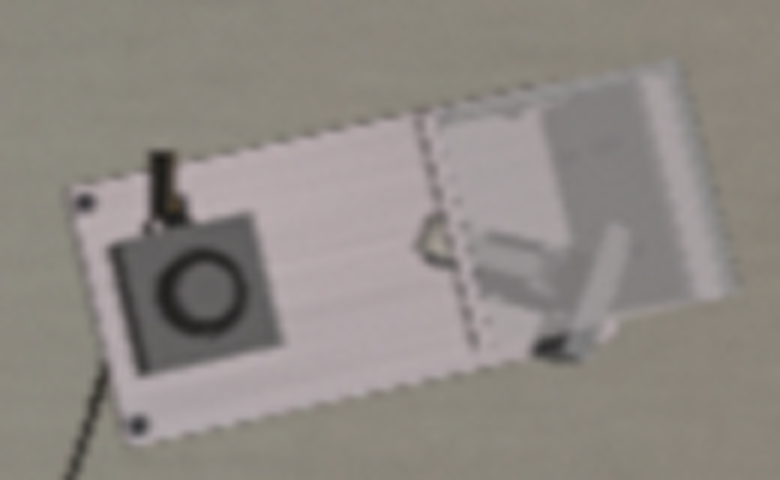

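View pics/tp_p.png

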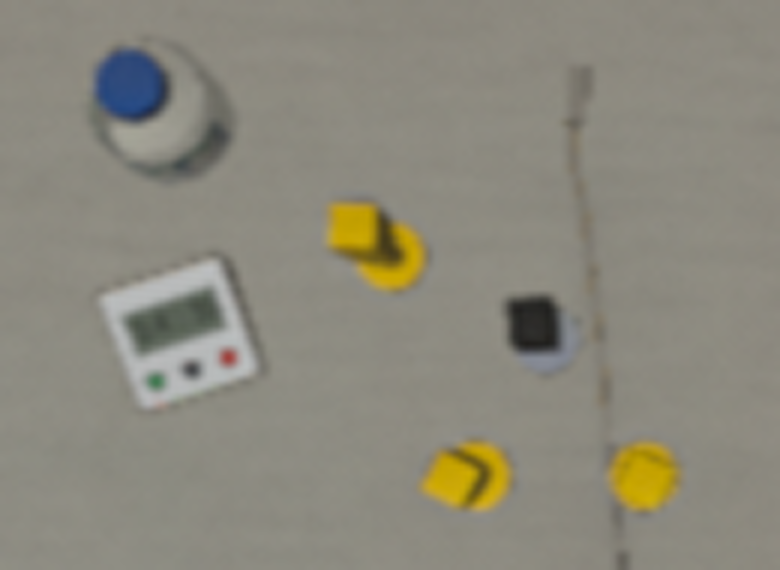

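Run:
```python
from h import *
from scipy.optimize import least_squares
T=lambda x,y:(360+x/6,165+y/6); S=lambda x,y:(370+x/5,200+y/5)
obs=[("top",(-125,65,12),T(70,190)),("top",(-125,-65,12),T(130,440)),("top",(-80,0,54),T(203,292)),("top",(-47,33,44),T(250,212)),("top",(-47,-33,44),T(283,343)),
("top",(-113,-33,44),T(145,377)),("top",(-113,33,44),T(118,243)),("top",(0,52,166),T(420,112)),
("scene",(-125,-65,12),S(50,393)),("scene",(125,-65,12),S(570,497)),("scene",(-80,0,54),S(168,257)),("scene",(-47,-33,44),S(213,327)),("scene",(-47,33,44),S(235,245)),("scene",(0,52,166),S(375,55)),("scene",(0,-52,158),S(360,185))]
def W(p,X):
    c,s=np.cos(p[2]),np.sin(p[2]); return np.array([p[0]+c*X[0]-s*X[1],p[1]+s*X[0]+c*X[1],X[2]])
f=lambda p:np.concatenate([proj(n,W(p,X))[0]-o for n,X,o in obs])
r=least_squares(f,[505,-350,np.radians(-77)],loss="soft_l1",x_scale=[100,100,1])
print(r.x[:2],np.degrees(r.x[2]));print(r.fun.reshape(-1,2).round(1).tolist())
for k in("top","scene"):
    o2=[o for o in obs if o[0]==k]
    r2=least_squares(lambda p:np.concatenate([proj(n,W(p,X))[0]-o for n,X,o in o2]),r.x,x_scale=[100,100,1]);print(k,r2.x[:2],np.degrees(r2.x[2]))
print("cap",W(r.x,(-80,0,54)),"roller",W(r.x,(35,0,55)))
print("push top",ray("top",(200+532/6,165+323/6),160),"scene",ray("scene",(299,187.4),160),env.state()["time_s"])
```

```text
[ 507.12632961 -357.25955736] -75.92043591674344
[[-0.7, -0.3], [-0.0, 1.1], [0.5, -0.3], [0.1, -0.6], [0.3, 0.0], [1.0, -0.4], [-0.1, -0.5], [-0.4, -0.3], [-0.7, -0.6], [0.9, 0.7], [-0.7, 0.5], [1.6, 0.8], [0.0, 0.1], [-0.8, -1.3], [-1.0, 1.8]]
top [ 505.76031023 -357.12350702] -76.59813119301651
scene [ 508.34682036 -357.13358777] -75.95618835763119
cap [ 487.66480416 -279.66284978   54.        ] roller [ 515.64074699 -391.20811693   55.        ]
push top [461.13997791  13.10089399 160.        ] scene [467.01377458  14.57613905 160.        ] 1.05
```

```bash
python3 -m handwheel '[[0.6,[0,-1.5,0],[0,6,0]],[0.6,[0,-1.5,0],[0,6,0]],[0.6,[0,-1.5,0],[0,6,0]],[0.6,[0,-1.5,0],[0,6,0]],[0.6,[0,-1.5,0],[0,6,0]],[0.6,[0,-1.5,0],[0,6,0]],[0.6,[0,-1.5,0],[0,6,0]],[0.6,[0,-1.5,0],[0,6,0]],[0.6,[0,-1.5,0],[0,6,0]],[0.6,[0,-1.5,0],[0,6,0]]]'; python3 -m handwheel '[[0.6,[38,0,12],[0,0,0]],[0.6,[38,0,12],[0,0,0]],[0.6,[38,0,12],[0,0,0]],[0.6,[38,0,12],[0,0,0]],[0.6,[38,0,12],[0,0,0]],[0.6,[38,0,12],[0,0,0]],[0.6,[38,0,12],[0,0,0]],[0.6,[38,0,12],[0,0,0]],[0.6,[38,0,12],[0,0,0]],[0.6,[38,0,12],[0,0,0]]]'; python3 -m handwheel '[[0.6,[38,0,12],[0,0,0]],[0.6,[38,0,12],[0,0,0]],[0.6,[38,0,12],[0,0,0]],[0.6,[38,0,12],[0,0,0]],[0.6,[30,0,0],[0,0,0]],[0.6,[30,0,0],[0,0,0]],[0.6,[0,0,0],[0,0,0]],[0.6,[0,0,0],[0,0,0]],[0.6,[0,0,0],[0,0,0]],[0.6,[0,0,0],[0,0,0]]]'
python3 - <<'E'
from h import *
print(env.state())
im=env.grab_frame("wrist"); cv2.imwrite("pics/w1.png",im[:,:,::-1])
E
```

```text
time_s: 1.88
ee_pos: [233.3, 525.6, 201.3]
ee_rot: [-90.0, 0.0, -84.2]
force: [0.2, -0.8, 0.3]
gripper_width: 54.6
time_s: 2.72
ee_pos: [393.1, 158.5, 201.5]
ee_rot: [-89.9, 0.0, -83.9]
force: [0.6, 0.3, 1.0]
gripper_width: 54.5
time_s: 3.55
ee_pos: [462.7, -44.3, 201.2]
ee_rot: [-90.0, 0.0, -83.9]
force: [-0.0, 1.0, -0.0]
gripper_width: 54.7
{'time_s': 3.55, 'qpos': array([-6.91417388e+00,  7.73601336e+00,  1.01632956e+02,  3.14845983e-02,
        7.06346340e+01, -1.30581980e+01]), 'qvel': array([ 0.4835172 , -0.09492122, -0.01582253, -0.12357346, -0.00387684,
       -0.05911386]), 'effort': array([-5.03680129e-01, -3.05369782e+01, -2.30075616e+01,  4.09971038e-02,
        4.64599149e-02,  3.40789433e-03]), 'ee_pos': array([462.70774545, -44.33588267, 201.18005503]), 'ee_rot': array([-8.99968022e+01,  2.97494176e-02, -8.38664160e+01]), 'force': array([-0.01589897,  1.00866868, -0.02424487]), 'torque': array([-0.0307784 ,  0.03516817,  0.05071922]), 'gripper_width': 54.67170899447263}
```

View pics/w1.png

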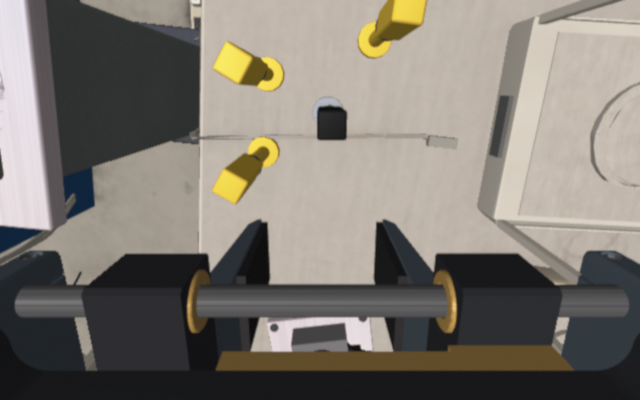

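Run:
```python
from h import *
crop("pics/w1.png","pics/w1c.png",295,80,370,155,8)
```

```text
(no output)
```

View pics/w1c.png

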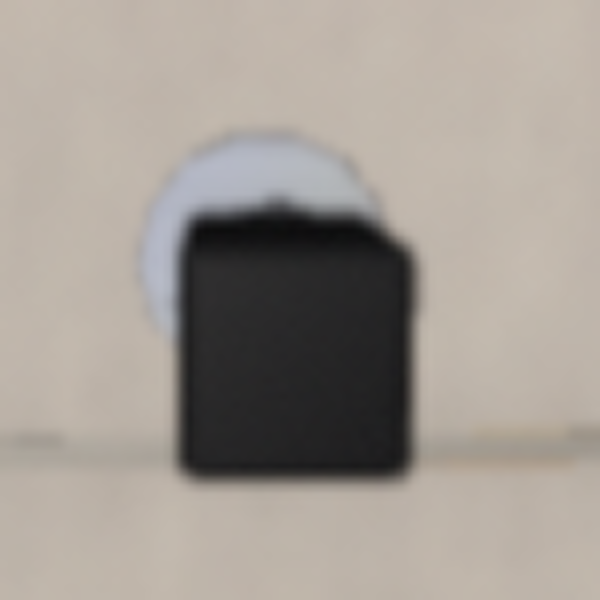

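Run:
```python
from h import *
p=ray("wrist",(295+297/8,80+358/8),160); P,r=pose(); print(p, r.T@(p-P)); q=ray("wrist",(295+262/8,80+240/8),12);print(q)
```

```text
[463.23118921  13.76313207 160.        ] [-57.56140657  41.24233074   6.71761436]
[462.6400722   15.97507559  12.        ]
```

```bash
python3 -m handwheel '[[0.6,[-20,0,2.3],[0,0,0]],[0.6,[-20,0,2.3],[0,0,0]],[0.6,[-17.5,0,2.1],[0,0,0]],[0.6,[0,10,0],[0,0,0]],[0.6,[0,20,0],[0,0,0]],[0.6,[0,20,0],[0,0,0]],[0.6,[0,20,0],[0,0,0]],[0.6,[0,15,0],[0,0,0]],[0.6,[0,0,0],[0,0,0]],[0.6,[0,0,0],[0,0,0]]]'; python3 -m handwheel '[[0,[0,0,0],[0,0,0]],[0,[0,0,0],[0,0,0]],[0,[0,0,0],[0,0,0]],[0,[0,0,0],[0,0,0]],[0,[0,0,0],[0,0,0]],[0,[0,0,0],[0,0,0]],[0,[0,0,0],[0,0,0]],[0,[0,0,0],[0,0,0]],[0,[0,0,0],[0,0,0]],[0,[0,0,0],[0,0,0]]]' 50
```

```text
time_s: 4.43
ee_pos: [462.8, 12.7, 115.5]
ee_rot: [-90.1, 0.0, -83.9]
force: [0.0, 0.7, 0.4]
gripper_width: 54.8
time_s: 5.27
ee_pos: [463.7, 12.5, 116.5]
ee_rot: [-90.0, -0.0, -83.9]
force: [-1.3, 0.2, 4.2]
gripper_width: 20.0
```

```bash
python3 -m handwheel '[[0,[0,-30,0],[0,0,0]],[0,[0,-30,0],[0,0,0]],[0,[10,-30,0],[0,0,0]],[0,[40,-10,-1],[0,0,0]],[0,[40,0,-1],[0,0,0]],[0,[40,0,-1],[0,0,0]],[0,[40,0,-1],[0,0,0]],[0,[40,0,-1],[0,0,0]],[0,[40,0,-1],[0,0,0]],[0,[30,0,-0.5],[0,0,0]]]'; python3 -m handwheel '[[0,[10,0,0],[0,0,0]],[0,[4,0,0],[0,0,0]],[0,[0,0,0],[0,-4,0]],[0,[0,0,0],[0,-4,0]],[0,[0,0,0],[0,0,0]],[0,[0,0,0],[0,0,0]],[0,[0,0,0],[0,0,0]],[0,[0,0,0],[0,0,0]],[0,[0,0,0],[0,0,0]],[0,[0,0,0],[0,0,0]]]'
python3 - <<'E'
from h import *
s=env.state();print(s["force"],s["qpos"].round(1))
for n in("scene","top","wrist"):
    im=env.grab_frame(n); cv2.imwrite(f"pics/{n}2.png",im[:,:,::-1])
crop("pics/scene2.png","pics/s2c.png",350,130,510,305,4)
crop("pics/top2.png","pics/t2c.png",340,145,490,245,5)
E
```

```text
time_s: 6.1
ee_pos: [485.9, -269.6, 214.8]
ee_rot: [-90.1, 0.0, -84.0]
force: [0.1, 1.3, -3.2]
gripper_width: 19.5
time_s: 6.93
ee_pos: [488.1, -280.3, 216.2]
ee_rot: [-90.0, 0.0, -75.9]
force: [-0.3, 0.2, -2.4]
gripper_width: 19.6
[-0.29026845  0.20651585 -2.3942108 ] [-31.   16.2  88.3   0.   75.5 -45.1]
```

View pics/s2c.png

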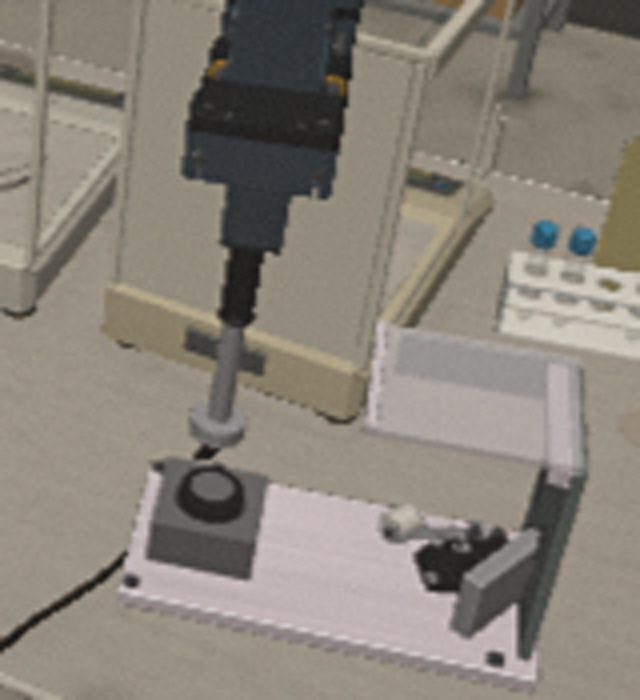

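View pics/wrist2.png

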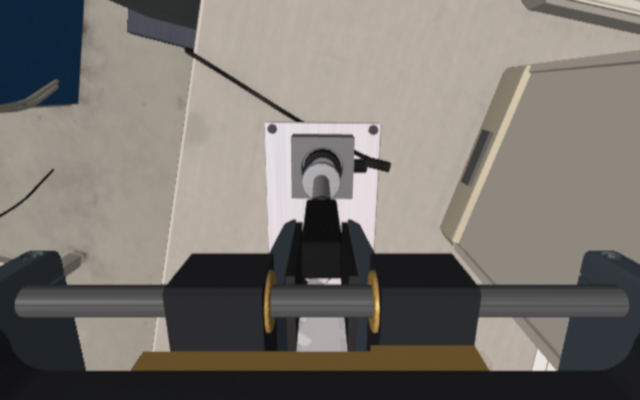

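Run:
```python
from h import *
crop("pics/wrist2.png","pics/w2c.png",255,110,405,230,5)
print(ray("scene",(404.3,237.5),100), proj("wrist",[[487.7,-279.7,54],[488.1,-279.0,112],[488,-279,100]]))
```

```text
[ 487.70183896 -277.68134971  100.        ] [[321.60475555 170.25842705]
 [322.28837851 183.68716192]
 [322.14824293 180.37382122]]
```

View pics/w2c.png

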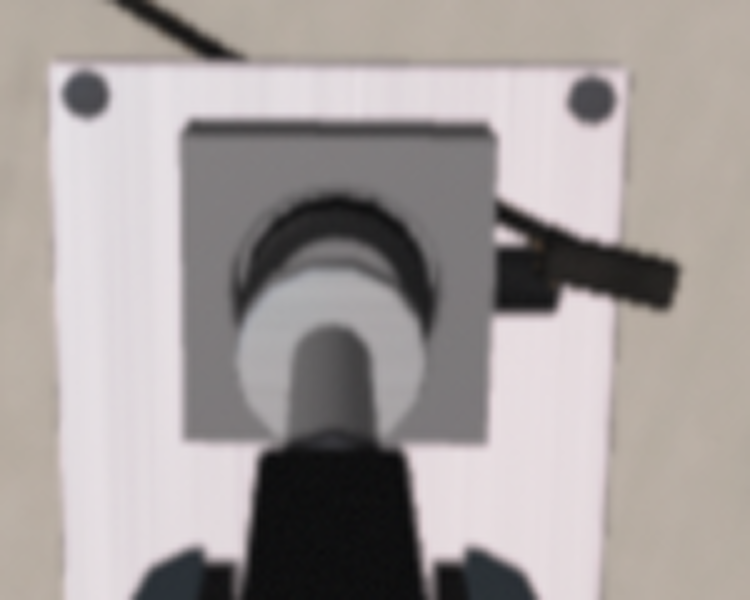

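```bash
python3 -m handwheel '[[0,[0,15,0],[0,0,0]],[0,[0,15,0],[0,0,0]],[0,[0,10,0],[0,0,0]],[0,[0,3,0],[0,0,0]],[0,[0,2,0],[0,0,0]],[0,[0,2,0],[0,0,0]],[0,[0,2,0],[0,0,0]],[0,[0,2,0],[0,0,0]],[0,[0,2,0],[0,0,0]],[0,[0,0,0],[0,0,0]]]' 60; python3 -m handwheel '[[0,[0,1,0],[0,0,0]],[0,[0,1,0],[0,0,0]],[0,[0,1,0],[0,0,0]],[0,[0,0,0],[0,0,0]],[0,[0,0,0],[0,0,0]],[0,[0,0,0],[0,0,0]],[0,[0,0,0],[0,0,0]],[0,[0,0,0],[0,0,0]],[0,[0,0,0],[0,0,0]],[0,[0,0,0],[0,0,0]]]'
```

```text
time_s: 7.92
ee_pos: [488.4, -280.7, 163.1]
ee_rot: [-89.9, -0.0, -75.9]
force: [-0.0, 0.1, -3.3]
gripper_width: 19.8
time_s: 8.75
ee_pos: [488.4, -280.7, 160.6]
ee_rot: [-90.0, -0.0, -75.9]
force: [0.4, 0.1, 4.6]
gripper_width: 19.7
```

```bash
python3 -m handwheel '[[0,[0,0.7,0],[0,0,0]],[0,[0,0.7,0],[0,0,0]],[0,[0,0.6,0],[0,0,0]],[0,[0,0,0],[0,0,0]],[0,[0,0,0],[0,0,0]],[0,[0,0,0],[0,0,0]],[0,[0,0,0],[0,0,0]],[0,[0,0,0],[0,0,0]],[0,[0,0,0],[0,0,0]],[0,[0,0,0],[0,0,0]]]'; python3 -m handwheel '[[0,[0,-2,0],[0,0,0]],[0,[0,-20,0],[0,0,0]],[0,[0,-30,0],[0,0,0]],[0,[0,-30,0],[0,0,0]],[0,[0,-30,0],[0,0,0]],[0,[0,0,0],[0,0,0]],[0,[0,0,0],[0,0,0]],[0,[0,0,0],[0,0,0]],[0,[0,0,0],[0,0,0]],[0,[0,0,0],[0,0,0]]]'
python3 - <<'E'
from h import *
s=env.state();print(s["force"],s["ee_pos"])
for n in("scene","wrist"):
    im=env.grab_frame(n); cv2.imwrite(f"pics/{n}3.png",im[:,:,::-1])
crop("pics/scene3.png","pics/s3c.png",370,100,510,305,3)
E
```

```text
time_s: 9.58
ee_pos: [488.7, -280.9, 160.4]
ee_rot: [-89.9, -0.1, -75.9]
force: [-1.6, 1.4, 13.6]
gripper_width: 19.5
time_s: 10.42
ee_pos: [487.2, -280.1, 267.9]
ee_rot: [-90.2, 0.2, -75.9]
force: [0.6, 0.3, -2.1]
gripper_width: 19.8
[ 0.59863657  0.31049479 -2.07421702] [ 487.2021075  -280.08951714  267.93710564]
```

View pics/s3c.png

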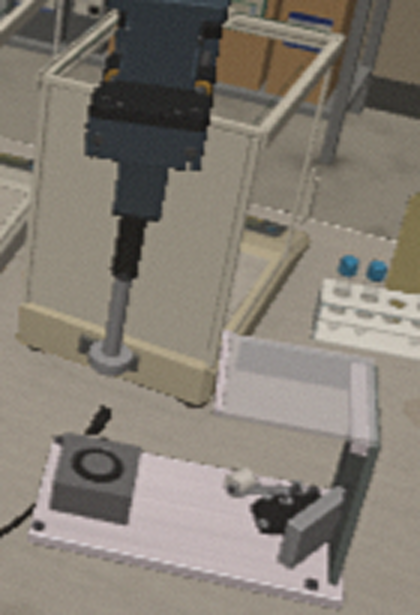

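View pics/wrist3.png

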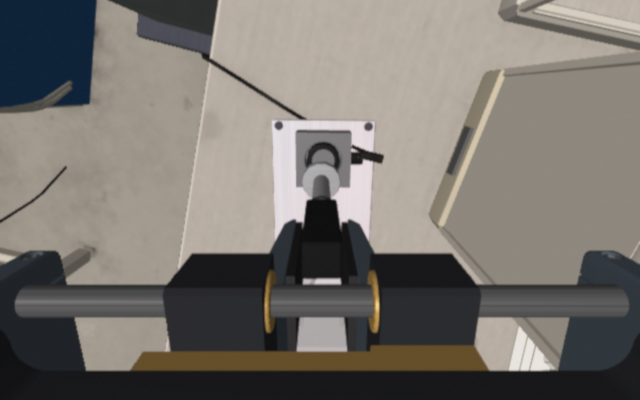

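```bash
python3 -m handwheel '[[0,[-20,0,0],[0,0,0]],[0,[-9,7,0],[0,0,0]],[0,[0,0,0],[0,0,-7]],[0,[0,0,0],[0,0,-7]],[0,[0,0,0],[0,0,-7]],[0,[0,0,0],[0,0,-7]],[0,[0,0,0],[0,0,-7]],[0,[0,0,0],[0,0,0]],[0,[0,0,0],[0,0,0]],[0,[0,0,0],[0,0,0]]]'
cat >> h.py <<'E'
U=np.array([507.1,-357.3]);YAW=np.radians(-75.92)
def tounit(X):
    c,s=np.cos(YAW),np.sin(YAW); d=np.array(X[:2])-U; return np.array([c*d[0]+s*d[1],-s*d[0]+c*d[1],X[2]])
def toworld(X):
    c,s=np.cos(YAW),np.sin(YAW); return np.array([U[0]+c*X[0]-s*X[1],U[1]+s*X[0]+c*X[1],X[2]])
def rep(L=116.5):
    P,r=pose(); d=r[:,1]; c,s=np.cos(YAW),np.sin(YAW); M=np.array([[c,s,0],[-s,c,0],[0,0,1]])
    F=P+d*L-1.0*r[:,0]; print("TCPu",tounit(P).round(1),"dir",(M@d).round(3),"jaw",(M@r[:,2]).round(3),"footu",tounit(F).round(1))
    s=env.state(); print("F along dir",(np.array(s["force"])@d).round(2),s["force"].round(2),"t",s["time_s"])
    return P,r
E
python3 - <<'E'
from h import *
rep(); print(env.state()["qpos"].round(1))
for dz in(-6,0,6): print(dz,proj("scene",toworld((35,-9,55+dz))))
im=env.grab_frame("scene"); cv2.imwrite("pics/scene4.png",im[:,:,::-1])
crop("pics/scene4.png","pics/s4c.png",370,150,510,305,4)
crop("pics/scene0.png","pics/rol.png",435,245,485,285,14)
E
```

```text
time_s: 11.35
ee_pos: [481.8, -252.5, 263.6]
ee_rot: [-89.9, -34.9, -76.0]
force: [-0.1, 0.0, -1.8]
gripper_width: 19.1
TCPu [-107.8    1.   263.6] dir [ 0.572  0.001 -0.82 ] jaw [0.    1.    0.001] footu [-42.    1.1 167.5]
F along dir 1.48 [-0.07  0.02 -1.83] t 11.35
[ -8.2   5.  105.3 -37.3  60.7  -6.1]
-6 [[449.38947875 264.89753698]]
0 [[449.82230854 263.08627845]]
6 [[450.25792317 261.26336624]]
```

View pics/s4c.png

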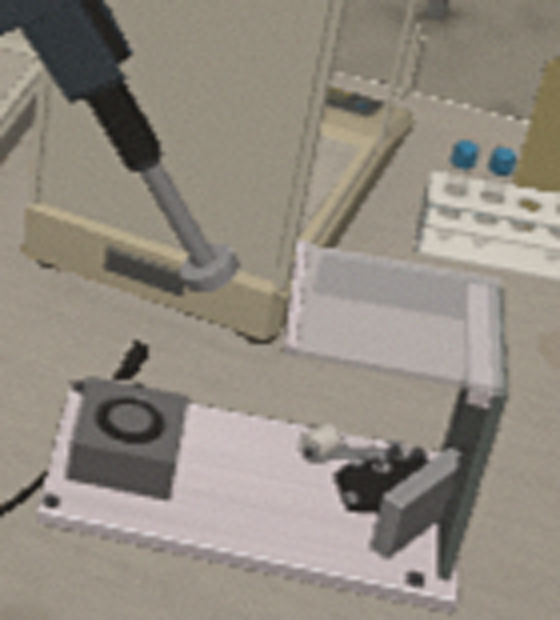

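View pics/rol.png

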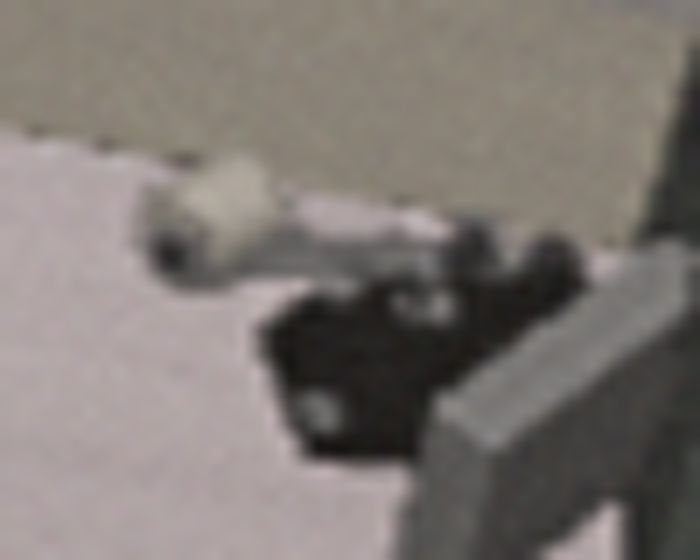

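```bash
python3 -m handwheel '[[0,[-1.2,10,-1],[0,0,0]],[0,[0,20,0],[0,0,0]],[0,[0,20,0],[0,0,0]],[0,[0,20,0],[0,0,0]],[0,[0,20,0],[0,0,0]],[0,[0,0,0],[0,0,0]],[0,[0,0,0],[0,0,0]],[0,[0,0,0],[0,0,0]],[0,[0,0,0],[0,0,0]],[0,[0,0,0],[0,0,0]]]'
python3 - <<'E'
from h import *
rep(); print(env.state()["qpos"].round(1))
for n in("scene","wrist","top"):
    im=env.grab_frame(n); cv2.imwrite(f"pics/{n}5.png",im[:,:,::-1])
crop("pics/scene5.png","pics/s5c.png",370,170,510,305,5)
crop("pics/top5.png","pics/t5c.png",360,165,490,245,6)
E
```

```text
time_s: 12.23
ee_pos: [492.9, -301.8, 189.8]
ee_rot: [-89.9, -35.0, -76.0]
force: [-1.1, 0.4, -2.8]
gripper_width: 19.6
TCPu [-57.3  -0.3 189.8] dir [ 0.574  0.002 -0.819] jaw [0.    1.    0.002] footu [ 8.8 -0.1 93.9]
F along dir 1.93 [-1.11  0.38 -2.81] t 12.2333
[-14.2  10.4 110.3 -41.9  49.2  -2.9]
```

View pics/s5c.png

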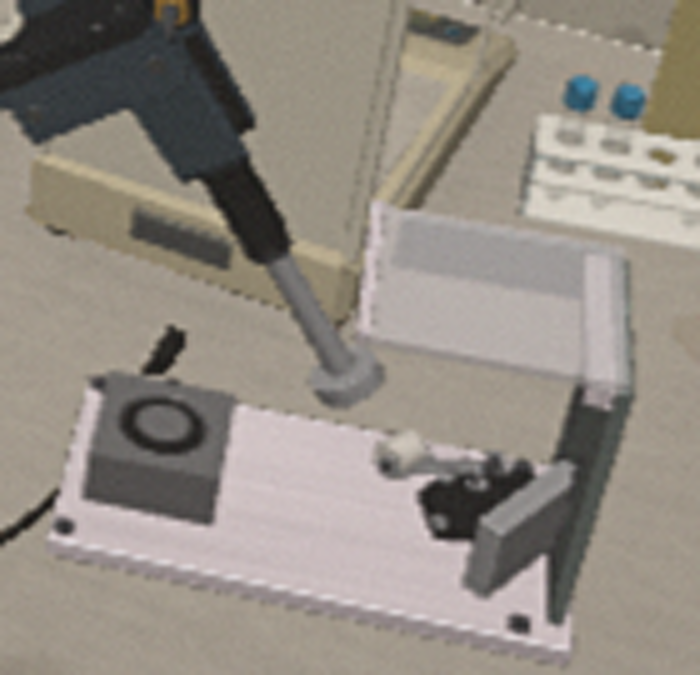

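View pics/wrist5.png

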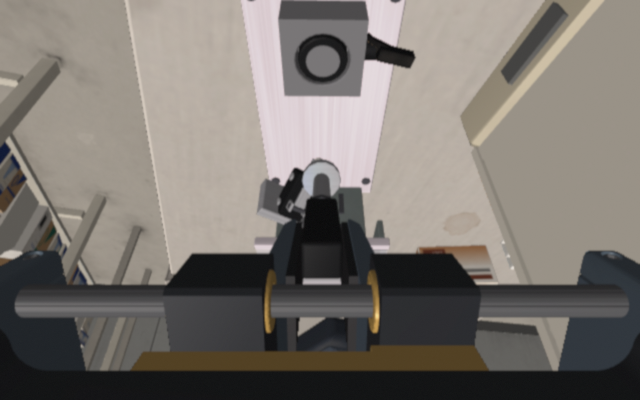

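```bash
python3 -m handwheel '[[0,[0,8,0],[0,0,0]],[0,[0,8,0],[0,0,0]],[0,[0,6,0],[0,0,0]],[0,[0,4,0],[0,0,0]],[0,[0,2,0],[0,0,0]],[0,[0,0,0],[0,0,0]],[0,[0,0,0],[0,0,0]],[0,[0,0,0],[0,0,0]],[0,[0,0,0],[0,0,0]],[0,[0,0,0],[0,0,0]]]'
python3 - <<'E'
from h import *
rep()
im=env.grab_frame("scene"); cv2.imwrite("pics/scene6.png",im[:,:,::-1])
crop("pics/scene6.png","pics/s6c.png",420,220,490,290,8)
E
```

```text
time_s: 13.22
ee_pos: [496.4, -317.3, 166.0]
ee_rot: [-90.0, -35.0, -75.9]
force: [0.8, 0.5, -1.6]
gripper_width: 19.4
TCPu [-41.4  -0.6 166. ] dir [ 0.574  0.    -0.819] jaw [0.    1.    0.001] footu [24.6 -0.6 70.1]
F along dir 1.15 [ 0.82  0.51 -1.61] t 13.2167
```

View pics/s6c.png

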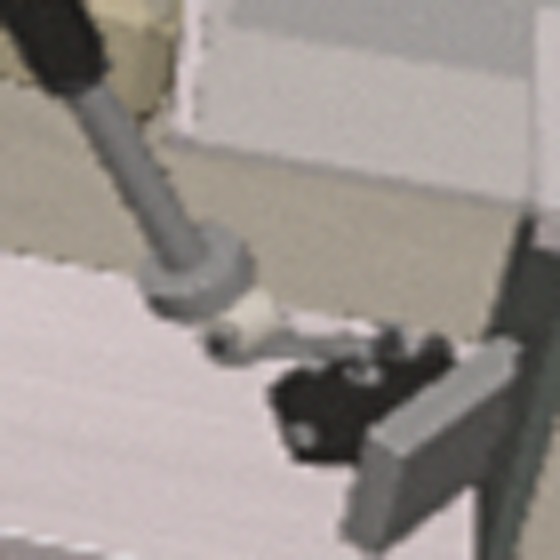

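```bash
cat >> h.py <<'E'
def prog():
    F=[];S=[]
    for i in range(4):
        st=env.state();P,r=pose();d=r[:,1];F.append(np.array(st["force"])@d)
        c=tounit(P+d*116.5-r[:,0]); S.append(.574*(29.3-c[0])-.819*(63.2-c[2]))
        if i<3: env.grab_frame("wrist")
    print("nominal gap %.2f push %.2f  (%s) t %.2f"%(np.mean(S),1.7-np.mean(F),np.round(F,1),env.state()["time_s"]))
E
python3 -c "from h import *;prog()"
python3 -m handwheel '[[0,[0,1,0],[0,0,0]],[0,[0,1,0],[0,0,0]],[0,[0,0,0],[0,0,0]],[0,[0,0,0],[0,0,0]],[0,[0,0,0],[0,0,0]],[0,[0,0,0],[0,0,0]],[0,[0,0,0],[0,0,0]],[0,[0,0,0],[0,0,0]],[0,[0,0,0],[0,0,0]],[0,[0,0,0],[0,0,0]]]'
python3 -c "from h import *;prog()"
python3 -m handwheel '[[0,[0,1,0],[0,0,0]],[0,[0,1,0],[0,0,0]],[0,[0,0,0],[0,0,0]],[0,[0,0,0],[0,0,0]],[0,[0,0,0],[0,0,0]],[0,[0,0,0],[0,0,0]],[0,[0,0,0],[0,0,0]],[0,[0,0,0],[0,0,0]],[0,[0,0,0],[0,0,0]],[0,[0,0,0],[0,0,0]]]'
python3 -c "from h import *;prog()"
```

```text
nominal gap 8.25 push -0.61  ([2.5 2.3 2.1 2.4]) t 13.42
time_s: 14.25
ee_pos: [496.5, -318.5, 164.2]
ee_rot: [-90.0, -35.0, -75.9]
force: [-0.1, 0.2, -3.2]
gripper_width: 19.4
nominal gap 6.07 push -0.66  ([2.5 1.9 2.  3. ]) t 14.40
time_s: 15.23
ee_pos: [496.8, -319.6, 162.5]
ee_rot: [-90.0, -35.0, -75.9]
force: [0.8, 0.4, -2.8]
gripper_width: 19.5
nominal gap 4.07 push -0.28  ([2.2 1.9 0.8 3. ]) t 15.38
```

Baseline is about −0.6; no contact yet.

```bash
python3 -m handwheel '[[0,[0,1,0],[0,0,0]],[0,[0,1,0],[0,0,0]],[0,[0,0,0],[0,0,0]],[0,[0,0,0],[0,0,0]],[0,[0,0,0],[0,0,0]],[0,[0,0,0],[0,0,0]],[0,[0,0,0],[0,0,0]],[0,[0,0,0],[0,0,0]],[0,[0,0,0],[0,0,0]],[0,[0,0,0],[0,0,0]]]'
python3 -c "from h import *;prog()"
python3 -m handwheel '[[0,[0,1,0],[0,0,0]],[0,[0,1,0],[0,0,0]],[0,[0,0,0],[0,0,0]],[0,[0,0,0],[0,0,0]],[0,[0,0,0],[0,0,0]],[0,[0,0,0],[0,0,0]],[0,[0,0,0],[0,0,0]],[0,[0,0,0],[0,0,0]],[0,[0,0,0],[0,0,0]],[0,[0,0,0],[0,0,0]]]'
python3 -c "from h import *;prog()"
```

```text
time_s: 16.22
ee_pos: [497.1, -320.7, 160.9]
ee_rot: [-90.0, -35.0, -75.9]
force: [0.5, 0.1, -2.9]
gripper_width: 19.4
nominal gap 2.05 push -0.61  ([2.4 2.6 2.8 1.5]) t 16.37
time_s: 17.2
ee_pos: [497.4, -321.8, 159.2]
ee_rot: [-90.0, -35.0, -75.9]
force: [-0.3, 2.8, -0.3]
gripper_width: 19.3
nominal gap 0.08 push 2.88  ([-1.4 -1.3 -1.  -1.1]) t 17.35
```

```bash
python3 -m handwheel '[[0,[0,1,0],[0,0,0]],[0,[0,0,0],[0,0,0]],[0,[0,0,0],[0,0,0]],[0,[0,0,0],[0,0,0]],[0,[0,0,0],[0,0,0]],[0,[0,0,0],[0,0,0]],[0,[0,0,0],[0,0,0]],[0,[0,0,0],[0,0,0]],[0,[0,0,0],[0,0,0]],[0,[0,0,0],[0,0,0]]]'
python3 -c "from h import *;prog()"
python3 -m handwheel '[[0,[0,1,0],[0,0,0]],[0,[0,0,0],[0,0,0]],[0,[0,0,0],[0,0,0]],[0,[0,0,0],[0,0,0]],[0,[0,0,0],[0,0,0]],[0,[0,0,0],[0,0,0]],[0,[0,0,0],[0,0,0]],[0,[0,0,0],[0,0,0]],[0,[0,0,0],[0,0,0]],[0,[0,0,0],[0,0,0]]]'
python3 -c "from h import *;prog()"
```

```text
time_s: 18.18
ee_pos: [497.5, -322.4, 158.4]
ee_rot: [-90.0, -35.0, -75.9]
force: [-2.2, 4.3, 1.4]
gripper_width: 19.7
nominal gap -0.92 push 5.25  ([-3.9 -4.  -3.3 -3. ]) t 18.33
time_s: 19.17
ee_pos: [497.6, -322.9, 157.6]
ee_rot: [-90.0, -35.0, -75.9]
force: [-1.9, 4.5, 2.0]
gripper_width: 19.4
nominal gap -1.93 push 6.19  ([-4.4 -4.6 -4.4 -4.5]) t 19.32
```

```bash
python3 -m handwheel '[[0,[0,1,0],[0,0,0]],[0,[0,0,0],[0,0,0]],[0,[0,0,0],[0,0,0]],[0,[0,0,0],[0,0,0]],[0,[0,0,0],[0,0,0]],[0,[0,0,0],[0,0,0]],[0,[0,0,0],[0,0,0]],[0,[0,0,0],[0,0,0]],[0,[0,0,0],[0,0,0]],[0,[0,0,0],[0,0,0]]]'
python3 -c "from h import *;prog()"
python3 -m handwheel '[[0,[0,1,0],[0,0,0]],[0,[0,0,0],[0,0,0]],[0,[0,0,0],[0,0,0]],[0,[0,0,0],[0,0,0]],[0,[0,0,0],[0,0,0]],[0,[0,0,0],[0,0,0]],[0,[0,0,0],[0,0,0]],[0,[0,0,0],[0,0,0]],[0,[0,0,0],[0,0,0]],[0,[0,0,0],[0,0,0]]]'
python3 -c "from h import *;prog()"
```

```text
time_s: 20.15
ee_pos: [497.6, -323.4, 156.8]
ee_rot: [-90.0, -35.0, -76.0]
force: [-2.6, 4.9, 4.2]
gripper_width: 19.2
nominal gap -2.89 push 7.16  ([-6.6 -5.4 -4.6 -5.2]) t 20.30
time_s: 21.13
ee_pos: [497.6, -323.9, 155.8]
ee_rot: [-90.0, -35.0, -75.9]
force: [-2.0, 5.0, 3.2]
gripper_width: 19.9
nominal gap -3.97 push 7.23  ([-5.6 -5.9 -5.4 -5.2]) t 21.28
```

```bash
python3 -m handwheel '[[0,[0,1,0],[0,0,0]],[0,[0,0,0],[0,0,0]],[0,[0,0,0],[0,0,0]],[0,[0,0,0],[0,0,0]],[0,[0,0,0],[0,0,0]],[0,[0,0,0],[0,0,0]],[0,[0,0,0],[0,0,0]],[0,[0,0,0],[0,0,0]],[0,[0,0,0],[0,0,0]],[0,[0,0,0],[0,0,0]]]'
python3 -c "from h import *;prog()"
```

```text
time_s: 22.12
ee_pos: [497.6, -324.5, 154.8]
ee_rot: [-90.1, -35.0, -75.9]
force: [-1.4, 4.3, 2.1]
gripper_width: 19.3
nominal gap -5.11 push 5.55  ([-4.3 -3.6 -3.6 -3.9]) t 22.27
```

```bash
python3 -m handwheel '[[0,[0,1,0],[0,0,0]],[0,[0,0,0],[0,0,0]],[0,[0,0,0],[0,0,0]],[0,[0,0,0],[0,0,0]],[0,[0,0,0],[0,0,0]],[0,[0,0,0],[0,0,0]],[0,[0,0,0],[0,0,0]],[0,[0,0,0],[0,0,0]],[0,[0,0,0],[0,0,0]],[0,[0,0,0],[0,0,0]]]'
python3 -c "from h import *;prog()"
python3 -m handwheel '[[0,[0,1,0],[0,0,0]],[0,[0,0,0],[0,0,0]],[0,[0,0,0],[0,0,0]],[0,[0,0,0],[0,0,0]],[0,[0,0,0],[0,0,0]],[0,[0,0,0],[0,0,0]],[0,[0,0,0],[0,0,0]],[0,[0,0,0],[0,0,0]],[0,[0,0,0],[0,0,0]],[0,[0,0,0],[0,0,0]]]'
python3 -c "from h import *;prog()"
```

```text
time_s: 23.1
ee_pos: [498.1, -325.1, 154.3]
ee_rot: [-90.0, -35.0, -75.9]
force: [-2.6, 4.2, 1.0]
gripper_width: 19.2
nominal gap -5.93 push 5.02  ([-3.5 -3.  -3.  -3.7]) t 23.25
time_s: 24.08
ee_pos: [498.6, -325.7, 153.6]
ee_rot: [-90.0, -35.0, -75.9]
force: [-1.1, 3.5, 0.4]
gripper_width: 19.4
nominal gap -6.89 push 3.39  ([-2.4 -1.9 -0.7 -1.7]) t 24.23
```

```bash
python3 -m handwheel '[[0,[0,0.8,0],[0,0,0]],[0,[0,0,0],[0,0,0]],[0,[0,0,0],[0,0,0]],[0,[0,0,0],[0,0,0]],[0,[0,0,0],[0,0,0]],[0,[0,0,0],[0,0,0]],[0,[0,0,0],[0,0,0]],[0,[0,0,0],[0,0,0]],[0,[0,0,0],[0,0,0]],[0,[0,0,0],[0,0,0]]]'
python3 - <<'E'
from h import *
prog()
im=env.grab_frame("scene"); cv2.imwrite("pics/scene7.png",im[:,:,::-1])
crop("pics/scene7.png","pics/s7c.png",420,220,490,290,8)
E
python3 -m handwheel '[[0,[0,0,0],[0,0,0]],[0,[0,0,0],[0,0,0]],[0,[0,0,0],[0,0,0]],[0,[0,0,0],[0,0,0]],[0,[0,0,0],[0,0,0]],[0,[0,0,0],[0,0,0]],[0,[0,0,0],[0,0,0]],[0,[0,0,0],[0,0,0]],[0,[0,0,0],[0,0,0]],[0,[0,0,0],[0,0,0]]]'
python3 -c "from h import *;prog()"
```

```text
time_s: 25.07
ee_pos: [498.5, -326.1, 152.8]
ee_rot: [-90.0, -35.0, -75.9]
force: [-0.3, 2.1, -0.6]
gripper_width: 19.4
nominal gap -7.74 push 2.72  ([-0.7 -1.5 -1.  -0.9]) t 25.22
time_s: 26.1
ee_pos: [498.5, -326.1, 152.8]
ee_rot: [-90.0, -35.0, -75.9]
force: [-0.7, 2.8, -0.1]
gripper_width: 19.5
nominal gap -7.73 push 2.80  ([-1.6 -0.5 -1.  -1.3]) t 26.25
```

View pics/s7c.png

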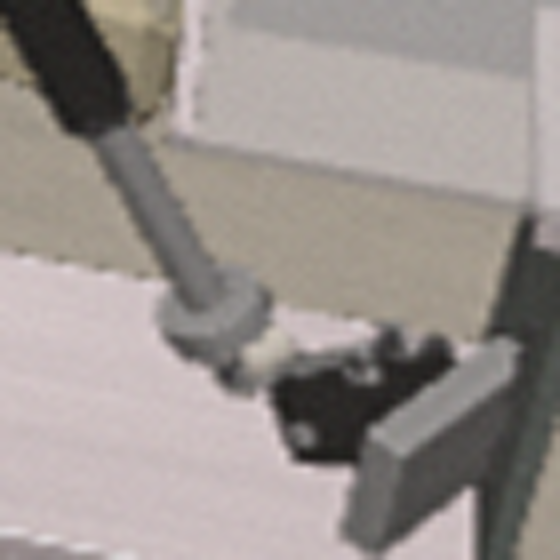

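```bash
python3 -m handwheel '[[0,[0,-2,0],[0,0,0]],[0,[0,-3,0],[0,0,0]],[0,[0,-5,0],[0,0,0]],[0,[0,-10,0],[0,0,0]],[0,[0,-20,0],[0,0,0]],[0,[0,-20,0],[0,0,0]],[0,[0,-30,0],[0,0,0]],[0,[0,-30,0],[0,0,0]],[0,[0,-10,0],[0,0,0]],[0,[0,0,0],[0,0,0]]]'
python3 - <<'E'
from h import *
rep()
X=[[470,-150,0],[490,-150,0],[470,-170,0]]
print(proj("top",X),proj("scene",X))
for n in("scene","top"):
    im=env.grab_frame(n); cv2.imwrite(f"pics/{n}8.png",im[:,:,::-1])
crop("pics/scene8.png","pics/s8c.png",350,170,510,305,5)
E
```

```text
time_s: 27.08
ee_pos: [481.4, -253.0, 262.3]
ee_rot: [-89.6, -35.1, -76.0]
force: [-0.2, -0.6, -2.3]
gripper_width: 19.6
TCPu [-107.5    0.5  262.3] dir [ 0.575  0.005 -0.818] jaw [-0.001  1.     0.005] footu [-41.2   1.1 166.5]
F along dir 2.24 [-0.15 -0.63 -2.34] t 27.0833
[[346.55583032 219.7934101 ]
 [346.61291231 213.04410989]
 [353.29943768 219.90919244]] [[352.57143058 254.19621732]
 [355.91228746 249.92841621]
 [359.28942036 256.79746353]]
```

View pics/s8c.png

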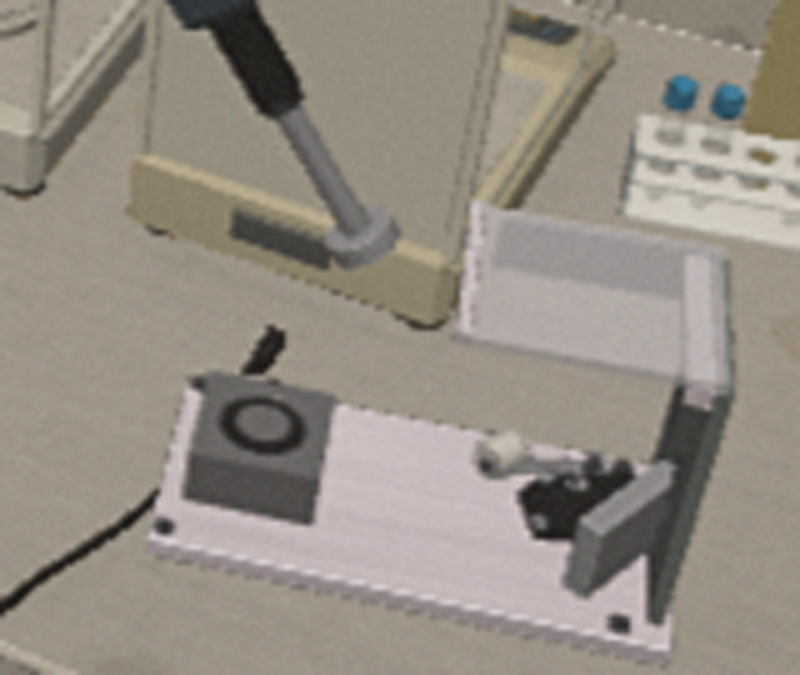

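View pics/top8.png

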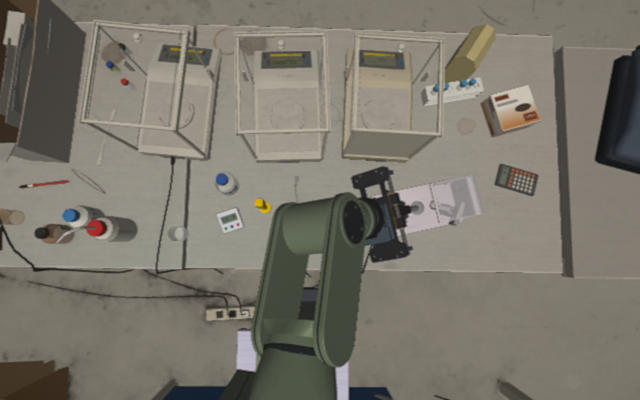

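```bash
python3 -m handwheel '[[0,[0,0,0],[0,0,7]],[0,[0,0,0],[0,0,7]],[0,[0,0,0],[0,0,7]],[0,[0,0,0],[0,0,7]],[0,[0,0,0],[0,0,7]],[0,[-30,0,2],[0,0,0]],[0,[-30,0,3],[0,0,0]],[0,[-30,0,3],[0,0,0]],[0,[-15,0,2],[0,0,0]],[0,[0,0,0],[0,0,0]]]'
python3 -m handwheel '[[0,[0,15,0],[0,0,0]],[0,[0,30,0],[0,0,0]],[0,[0,30,0],[0,0,0]],[0,[0,30,0],[0,0,0]],[0,[0,20,0],[0,0,0]],[0,[0,10,0],[0,0,0]],[0,[0,0,0],[0,0,0]],[0,[0,0,0],[0,0,0]],[0,[0,0,0],[0,0,0]],[0,[0,0,0],[0,0,0]]]'
python3 - <<'E'
from h import *
rep(); print(env.state()["ee_rot"])
for n in("scene","wrist"):
    im=env.grab_frame(n); cv2.imwrite(f"pics/{n}9.png",im[:,:,::-1])
crop("pics/scene9.png","pics/s9c.png",270,130,430,290,4)
E
```

```text
time_s: 28.02
ee_pos: [462.9, -148.1, 257.4]
ee_rot: [-90.2, 0.2, -75.9]
force: [-0.5, -0.9, -2.9]
gripper_width: 19.4
time_s: 28.85
ee_pos: [465.7, -150.2, 125.7]
ee_rot: [-89.9, -0.1, -75.9]
force: [0.2, 0.2, -2.3]
gripper_width: 19.6
TCPu [-211.    10.2  125.7] dir [ 0.002  0.003 -1.   ] jaw [0.    1.    0.003] footu [-211.7   10.5    9.2]
F along dir 2.31 [ 0.16  0.16 -2.31] t 28.85
[-89.85391857  -0.10637337 -75.94372005]
```

View pics/s9c.png

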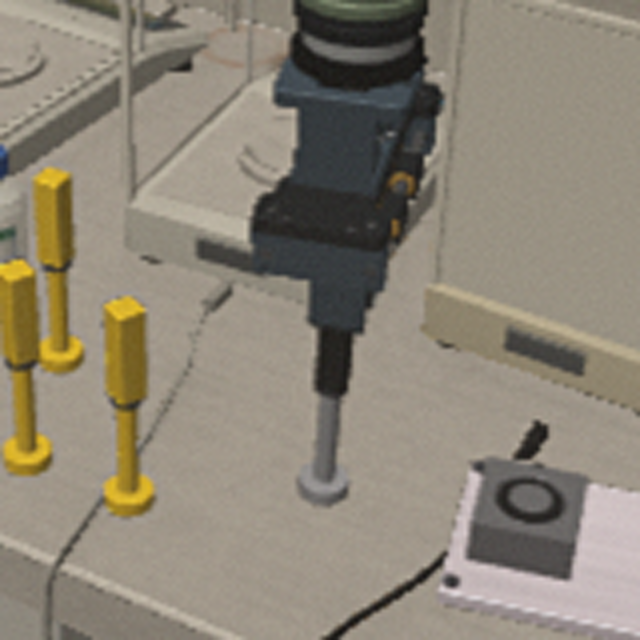

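View pics/wrist9.png

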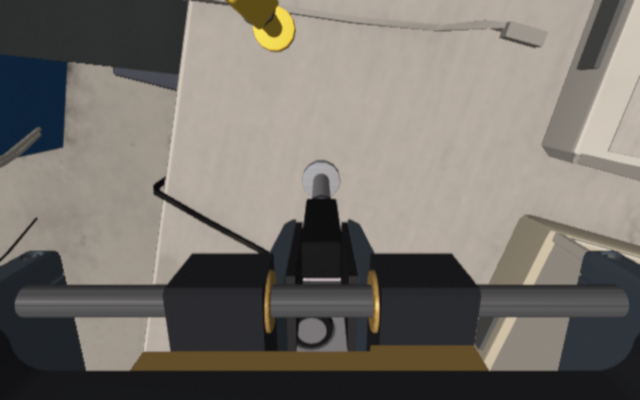

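Upright, clear ground, foot about 9 mm above the bench. Lower gently.

```bash
python3 -m handwheel '[[0,[0,3,0],[0,0,0]],[0,[0,2,0],[0,0,0]],[0,[0,1,0],[0,0,0]],[0,[0,1,0],[0,0,0]],[0,[0,1,0],[0,0,0]],[0,[0,0.5,0],[0,0,0]],[0,[0,0,0],[0,0,0]],[0,[0,0,0],[0,0,0]],[0,[0,0,0],[0,0,0]],[0,[0,0,0],[0,0,0]]]'
python3 -m handwheel '[[0,[0,0.5,0],[0,0,0]],[0,[0,0.5,0],[0,0,0]],[0,[0,0,0],[0,0,0]],[0,[0,0,0],[0,0,0]],[0,[0,0,0],[0,0,0]],[0,[0,0,0],[0,0,0]],[0,[0,0,0],[0,0,0]],[0,[0,0,0],[0,0,0]],[0,[0,0,0],[0,0,0]],[0,[0,0,0],[0,0,0]]]'
```

```text
time_s: 29.78
ee_pos: [464.8, -149.6, 116.7]
ee_rot: [-89.9, -0.0, -75.9]
force: [-1.3, 1.5, 5.0]
gripper_width: 19.2
time_s: 30.62
ee_pos: [465.1, -149.7, 116.7]
ee_rot: [-89.9, -0.1, -75.9]
force: [-1.9, 1.7, 11.6]
gripper_width: 19.4
```

```bash
python3 -m handwheel '[[0,[0,-1,0],[0,0,0]],[0,[0,0,0],[0,0,0]],[0.3,[0,0,0],[0,0,0]],[0.4,[0,0,0],[0,0,0]],[0.5,[0,0,0],[0,0,0]],[0.6,[0,0,0],[0,0,0]],[0.6,[0,0,0],[0,0,0]],[0.6,[0,0,0],[0,0,0]],[0.6,[0,0,0],[0,0,0]],[0.6,[0,0,0],[0,0,0]]]'
python3 -m handwheel '[[0.6,[0,-5,0],[0,0,0]],[0.6,[0,-15,0],[0,0,0]],[0.6,[0,-25,0],[0,0,0]],[0.6,[0,-30,0],[0,0,0]],[0.6,[0,-30,0],[0,0,0]],[0.6,[0,-20,0],[0,0,0]],[0.6,[0,0,0],[0,0,0]],[0.6,[0,0,0],[0,0,0]],[0.6,[0,0,0],[0,0,0]],[0.6,[0,0,0],[0,0,0]]]'
python3 - <<'E'
from h import *
for n in("scene","wrist"):
    im=env.grab_frame(n); cv2.imwrite(f"pics/{n}10.png",im[:,:,::-1])
crop("pics/scene10.png","pics/s10c.png",190,150,510,310,2.5)
E
```

```text
time_s: 31.45
ee_pos: [464.5, -149.5, 115.7]
ee_rot: [-90.0, 0.0, -75.9]
force: [-0.7, -0.4, 0.2]
gripper_width: 54.8
time_s: 32.28
ee_pos: [463.6, -149.2, 239.5]
ee_rot: [-90.1, 0.1, -75.9]
force: [0.0, -0.5, -0.6]
gripper_width: 54.8
```

View pics/s10c.png

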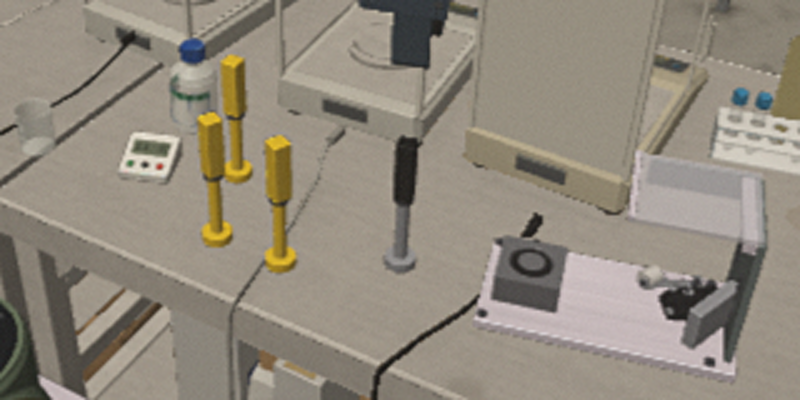

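```bash
python3 -c "
from h import *
print(env.job_done()); print(env.state()['time_s'])"
```

```text
the job is handed in; nothing more can be done
None
the job is handed in; nothing more can be done
```

I finished the job and handed it in at about 32 s of the 67 s. No verdict is reported, so these are my own checks.

- **Cap:** I pressed it with the black-gripped pusher onto its solid stop, at about 16 N net of the tool's weight. The picture afterwards shows it flush with the collar.
- **Lever:** With the pusher leaning 35°, I felt contact within about 2 mm of the nominal position. The push peaked at about 7.9 N, then fell to about 3.4 N. By force and travel that puts the lever at roughly 0.17 to 0.19 rad; the angle itself can't be read. I held it there for over 1 s and pulled back straight. The picture shows the lever up again.
- **Pusher:** It stands upright and released on clear bench in front of the unit, with the gripper about 80 mm above it. The beaker, timer, bottle and yellow look-alikes appear unmoved by eye; I did not re-measure them.

No check failed. The push figures come from noisy readings, good to about 1 N.

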